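# Proof-pull a glued coat peg

### The job

Pick up the blue coat-peg tile by its peg, slide it into the pull tester under the yellow hold-down until it is fully home against the back stop, and pull the peg straight up so that the tile bears on the hold-down with a steady 15 N for two seconds; over 24 N spoils the glue. Then ease it down, slide it out and set the proven tile gently, not dropped, wholly on the plywood ware board. Leave the other two tiles and the blue bowl where they are.

Things in the scene. Friction and masses are not known exactly. Their poses are not given: they have to be found in the camera images.
- blue_tile_peg (a point): Centre of the square white peg glued in the middle of the blue tile. Peg 22 x 22 mm, flat-sided, 55 mm tall above the tile's top plus a 4 mm cap; sides parallel to the tile's edges. The point is 37.5 mm above the tile's underside, 27.5 mm above its top; z up the peg, x and y along the tile's edges (the same after any quarter turn).
- blue_tile: The blue tile that carries that peg, 100 x 100 x 10 mm, 0.16 to 0.26 kg with the peg; origin at the centre of its underside, axes as the peg's. Starts flat on the table, in one of three places beside two like tiles, one terracotta-red and one white.
- home (a point): Home place in the pull tester: the point on top of the blue bed (20 mm above the table) under the middle of a tile that is fully home. x points the way the tile slides in (away from the robot), y left, z up. The bed runs from x = -175 to +85 mm and is 180 mm wide. The brass back stop (50 mm wide, 12 mm high) has its face at x = +50 mm.
- columns: The tester's four spring columns with the yellow sprung hold-down they carry; origin on the table under home, axes as home. Two plates 8 mm thick, 80 mm apart, reach 10 mm over the left and right edges of a tile at home, from x = -45 to +55 mm, joined behind by a bar (+55 to +73 mm); the peg stands in the open middle. Column tops 90 mm above the table, 77 mm left and right of home.
- entry (a point): Point on top of the bed, 115 mm before home (axes alike): the open front, where a tile can be set down. Steel guides 10 mm high narrow from 140 mm apart (104 mm before home) to 106 mm (55 mm before home, and on to the stop). The hold-down's underside is 12 to 26 mm above the bed, not measured: feel for it. It begins to rise at 3 N, then gives 0.12 mm per N, by up to 12 mm.
- board_top (a point): Centre of the top of the plywood ware board for proven pieces: 200 x 200 mm, its top 24 mm above the table, z up, x and y along its edges. Fixed and empty.
- clay_tile: Terracotta-red coat-peg tile of the same size, to be left alone; origin at the centre of its underside.
- white_tile: White coat-peg tile of the same size, to be left alone; origin at the centre of its underside.
- blue_bowl: Light blue bowl, 110 mm wide, 50 mm tall, beside the ware board, to be left alone; origin under its centre.
Things that resemble listed ones, but are neither listed nor needed, are in the scene too. What is shaped like the blue_tile but green or purple is not meant.

How it is judged:
On the way, in this order (a step that is already met when the one before it is completed fails the run):
1. the blue tile is in the tester, fully home (within 6 mm along, 8 mm across) and level on the bed under the hold-down (x of blue_tile_peg in the frame of home between -0.006 and 0.006 m and y of blue_tile_peg in the frame of home between -0.008 and 0.008 m and angle between blue_tile_peg's own z axis and vertical below 0.07 rad and z of blue_tile_peg in the frame of home between 0.03 and 0.0445 m), for 0.1 s.
2. gripped by the fingers and at home, the tile is pulled up against the hold-down with 11 to 19 N, kept for 1.5 s (x of blue_tile_peg in the frame of home between -0.006 and 0.006 m and y of blue_tile_peg in the frame of home between -0.008 and 0.008 m and angle between blue_tile_peg's own z axis and vertical below 0.07 rad and contact force between blue_tile and columns between 11 and 19 N and contact force between the fingers and blue_tile above 1 N), for 1.5 s.
At the end, for the whole second after the job is handed in: The blue tile lies flat on the plywood ware board, its middle within 55 mm of the board's middle along each edge (so that it is wholly on it), upright, at rest and released (x of blue_tile_peg in the frame of board_top between -0.055 and 0.055 m and y of blue_tile_peg in the frame of board_top between -0.055 and 0.055 m and z of blue_tile_peg in the frame of board_top between 0.034 and 0.041 m and angle between blue_tile_peg's own z axis and vertical below 0.05 rad and linear speed of blue_tile below 0.01 m/s and contact force between the fingers and blue_tile below 0.1 N); the robot touches nothing.
It fails at once if the tile is pulled or knocked against the hold-down or its columns with more than 24 N (contact force between blue_tile and columns above 24 N).
It fails at once if the tile is let go of more than about 15 mm above the ware board (contact force between the fingers and blue_tile below 0.01 N and height (world z) of blue_tile_peg above 0.0765 m).
It fails at once if another tile or the blue bowl is moved by more than 20 mm (distance of any of clay_tile, white_tile, blue_bowl from where it was at the start of the episode above 0.02 m).
It also fails if it takes over 72 s, if anything falls off the work surface, if the arm or the gripper's body presses on something with over 40 N, if the wrist force passes 120 N, or if a joint passes its speed limit or range.

### The arm

A 7-joint arm with a two-finger parallel gripper is mounted at the origin on the work surface. World frame = base frame: x ahead of the robot, y to its left, z up, the work surface at z = 0. Lengths are in m, angles in rad, forces in N, time in s.
With the tool pointing down it reaches from about 0.4 to 0.925 m from the base axis. Payload 5.6 kg.
Tool frame: the origin (TCP) lies on the mounting face of the last link; the fingertips stand 173 mm ahead of it and the grasp point (between the pads) lies 155 mm ahead of it; z points along the fingers, y is the line along which they close (so a half turn about z gives the same grasp; the last joint's range is limited). The gripper opens to 85 mm and grips with 20 to 120 N. Pads are 22 mm wide; open, the fingers measure 114 mm over their backs; the gripper's body (76 mm by 85 mm) begins 54 mm behind the grasp point. The pads swing forward as they close: fully open they stand 13 mm farther back than shut.
Start: joints at [-1.351, 0.468, -0.012, 1.603, 0.006, 1.071, -0.056], TCP at [0.169, 0.628, 0.405] pointing down, gripper open.
Joint ranges: [-2.53, 2.53], [-0.31, 2.02], [-1.57, 1.55], [0.28, 2.44], [-1.29, 4.43], [0.15, 1.84], [-2.92, 2.92]. Speed limits (rad/s): [2.57, 2.57, 3.14, 3.14, 3.14, 3.14, 3.14].

### API

Orientations are given as a 3x3 rotation matrix whose columns are the frame's x, y, z axes.
In Python, from cell import state, eyes, hand_in, spot_in, tip_of gives the robot as it stands.
- The arm moves only by the tool drive_tool, never from a script. Its argument "deltas" is a list of rows, each a list of 2 entries, a list of its own where there are three numbers: the shift along the world's x, y, z in units of 0.04 m (1.0 is 0.04 m), then the turn about the world's z in units of 0.12 rad (1.0 is 0.12 rad). A call has exactly 8 rows; each row shifts and turns the commanded pose from where the row before left it; what a row does not reach is not made up. A row lasts 1/10 s, in which the tool goes at most 50 mm and 8.59 degrees, less where a joint would pass 70% of its speed; a pose out of reach is approached as far as the arm can. A call with a number of a shift or a turn outside -1 to 1 is refused whole. A call with a gripper value outside its range is refused whole. "hand" is the opening, from 0 (shut) to 1 (fully open), set as the call begins (left out, the last holds). The fingers move at their own pace and stop on an object; "force" is the grip in N (left out, the last holds). Time passes only in rows, so rows that do not move let the fingers close, or fill a call up. It gives the time, the measured TCP pose, the force, the opening and the grip force at its end, in the units of the state.
- state(): the state, without advancing time (a new reading comes with each control period).
- eyes.read_camera(name): name is "scene" or "top"; returns the picture (480x640x3 uint8, red, green, blue); there is no depth.
- eyes.camera_info(name): a dict with "K" (3x3 intrinsics, pixels), "rvec" (rotation vector, rad) and "tvec" (3), from world to camera coordinates, as OpenCV has them. Camera axes: x right, y down, z forward; pixel columns grow to the right and rows downward; lengths in m; the calibration is good to about 2 mm. A picture is of the moment at which its call begins. camera_info takes no time and is no camera call.
- hand_in(): hands the job in; it is judged then, once.
Trained networks look in the newest picture that a camera, given by its name, has taken for a name from the list of things; names that differ only in an ending like _2 or _b are one class to them, and where a whole thing is asked for, a point or a joint stands for the part that bears it (a point fixed in the world has none). Each returns a list of dicts, best first, with "score" (0 to 1); they miss things now and then, are a little off and sometimes report something else, mostly with a low value. They report only what shows in the picture. A call takes as long as a camera call. They do not tell look-alikes from the thing itself.
- spot_in(camera, name): "uv" ([column, row] in pixels, amid what is visible of it).
- tip_of(camera, name): "uv" ([column, row] in pixels: a listed point, or the origin of a listed thing).
The state is a dict: "t": time; "joints": joint angles; "joint_vel": joint speeds; "tau": joint torques, N m; "tool_pos": TCP position; "orientation": TCP orientation; "force": force on the tool from outside, world axes, zero at the start; "moment": the same for the moment, N m; "width": finger opening in m; "grasp_force": force on a finger pad.
Only numpy, scipy, OpenCV 4.12 (cv2) and the standard library are available. Lean on these libraries where they do the work, as an engineer would, in place of code of your own. Each camera call takes 0.05 s, during which the arm holds its last target. There are 200 camera calls.

## Working session

There is one attempt and no reset: what is moved stays moved. The work goes in short steps, Python scripts to look and compute and a tool call to move; the robot and the scene stay as the last step left them, time stands still between calls to the robot, and variables do not carry over. Pictures are saved under pics/ and viewed, at most 10 in all, crops included, and the job is handed in when it is done.

Besides the shell and the picture viewer there is one more tool, called after ">>>" as name([rows], argument=value, ...), one row to a line, values as JSON. drive_tool: Moves the arm, as the interface text tells. Shifts and turns lie within -1 to 1; 1 stands for 0.04 m of shift or 0.12 rad of turn. Its arguments: {"type":"object","properties":{"deltas":{"type":"array","items":{"type":"array"}},"hand":{"type":"number"},"force":{"type":"number"}},"required":["deltas"]}

```bash
mkdir -p pics
cat > h.py <<'E'
import numpy as np,cv2
from cell import state,eyes,hand_in,spot_in,tip_of
def cam(n):
    i=eyes.camera_info(n);return np.array(i["K"],float),cv2.Rodrigues(np.array(i["rvec"],float))[0],np.array(i["tvec"],float).ravel()
def back(n,uv,z):
    K,R,t=cam(n);d=R.T@np.linalg.inv(K)@np.array([uv[0],uv[1],1.]);o=-R.T@t
    return o+d*(z-o[2])/d[2]
def proj(n,p):
    K,R,t=cam(n);q=K@(R@np.array(p)+t);return q[:2]/q[2]
def snap(n,f):
    im=eyes.read_camera(n);cv2.imwrite("pics/"+f,cv2.cvtColor(im,cv2.COLOR_RGB2BGR));return im
E
python3 - <<'E'
from h import *
Z=dict(blue_tile_peg=.0375,blue_tile=0,home=.02,columns=0,entry=.02,board_top=.024,clay_tile=0,white_tile=0,blue_bowl=0)
for c in("top","scene"):
    snap(c,c+"0.png")
    for n,z in Z.items():
        for r in tip_of(c,n)[:3]: print(c,n,np.round(r["uv"],1),round(r["score"],2),np.round(back(c,r["uv"],z),4))
s=state();print({k:np.round(v,3).tolist() for k,v in s.items()})
for c in("top","scene"):
    K,R,t=cam(c);print(c,-R.T@t)
E
```

```text
top blue_tile_peg [529.2 280.5] 0.78 [ 0.3766 -0.6389  0.0375]
top blue_tile_peg [450.7 291. ] 0.77 [ 0.342  -0.4224  0.0375]
top blue_tile_peg [446.2 232.4] 0.61 [ 0.5055 -0.4117  0.0375]
top blue_tile [442.  236.7] 0.91 [ 0.4998 -0.4075  0.    ]
top blue_tile [449.5 294.6] 0.85 [ 0.3351 -0.4271  0.    ]
top blue_tile [518.9 281.9] 0.76 [ 0.3759 -0.6231  0.    ]
top home [292.1 203.5] 0.67 [0.5812 0.0229 0.02  ]
top columns [289.  208.4] 0.82 [0.5712 0.0325 0.    ]
top entry [297.9 245.9] 0.63 [0.4593 0.0023 0.02  ]
top board_top [207.6 232.9] 0.95 [0.4891 0.2578 0.024 ]
top clay_tile [382.1 253.7] 0.81 [ 0.4462 -0.2368  0.    ]
top white_tile [388.6 197.4] 0.98 [ 0.6112 -0.2542  0.    ]
top blue_bowl [137.8 226.7] 0.74 [0.5062 0.4638 0.    ]
scene blue_tile_peg [195.2 223.2] 0.92 [ 0.343  -0.4299  0.0375]
scene blue_tile_peg [121.  232.8] 0.63 [ 0.3545 -0.6404  0.0375]
scene blue_tile_peg [205.6 254.3] 0.61 [ 0.5031 -0.4013  0.0375]
scene blue_tile [126.1 246.9] 0.74 [ 0.3745 -0.6319 -0.    ]
scene blue_tile [205.2 268.4] 0.67 [ 0.5172 -0.4071  0.    ]
scene blue_tile [194.4 235.2]
[... 351 characters left out ...]
576 -0.4081  0.    ]
scene white_tile [258.9 283.4] 0.62 [ 0.607  -0.2683  0.    ]
scene white_tile [261.5 243.9] 0.29 [ 0.4324 -0.2429  0.    ]
scene blue_bowl [495.5 236.7] 0.62 [0.5264 0.4587 0.    ]
{'t': 1.0, 'joints': [-1.351, 0.467, -0.012, 1.603, 0.006, 1.071, -0.056], 'joint_vel': [-0.001, 0.001, -0.002, 0.001, -0.0, 0.001, 0.0], 'tau': [0.0, -53.224, 0.021, -25.164, 0.011, 0.001, 0.0], 'tool_pos': [0.169, 0.628, 0.405], 'orientation': [[-0.966, 0.26, 0.0], [0.26, 0.966, 0.0], [-0.0, 0.0, -1.0]], 'force': [-0.491, -0.506, -0.368], 'moment': [0.073, -0.0, -0.018], 'grasp_force': 0.0, 'width': 0.086}
top [ 0.20316688 -0.07389134  1.63130022]
scene [ 1.57092257 -0.31614178  0.83683821]
```

View pics/top0.png

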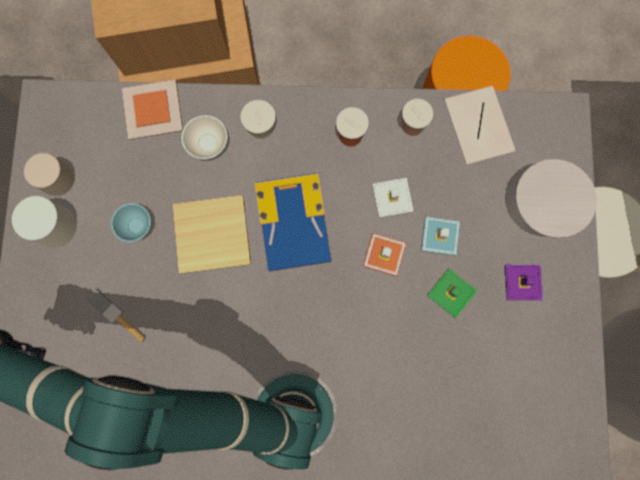

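View pics/scene0.png

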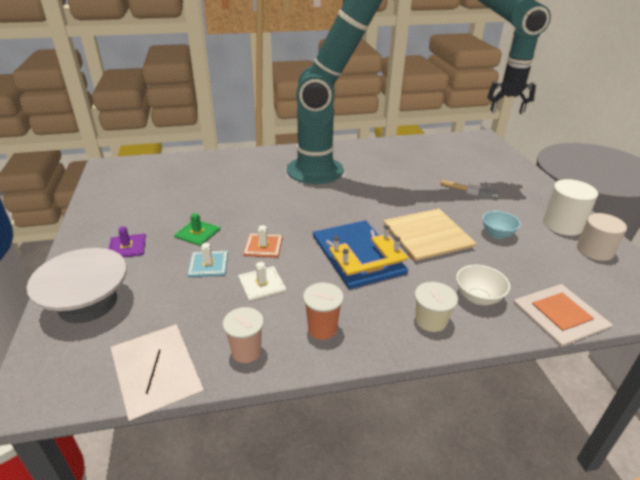

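The top view shows the blue tile at (442,236), terracotta (385,253), white (393,197), tester bed around (295,222), board (210,233) and bowl (131,222). The green and purple tiles at (452,293) and (524,283) are decoys. The scene view agrees, with the blue tile at (207,262). Next I'll fit the poses with silhouettes.

```bash
cat > fit.py <<'E'
from h import *
from scipy.optimize import minimize
def box(x0,x1,y0,y1,z0,z1): return np.array([[x,y,z] for x in(x0,x1) for y in(y0,y1) for z in(z0,z1)],float)
def sil(c,boxes,p,S=4,shape=(480,640),roi=None):
    K,R,t=cam(c);u0,v0,u1,v1=roi;m=np.zeros(((v1-v0)*S,(u1-u0)*S),np.uint8)
    cc,ss=np.cos(p[2]),np.sin(p[2])
    for b in boxes:
        w=np.c_[p[0]+cc*b[:,0]-ss*b[:,1],p[1]+ss*b[:,0]+cc*b[:,1],b[:,2]]
        q=(w@R.T+t)@K.T;q=q[:,:2]/q[:,2:]
        h=cv2.convexHull(((q-[u0-.5,v0-.5])*S*16).astype(np.int32)-8)
        cv2.fillConvexPoly(m,h,1,shift=4)
    return cv2.resize(m.astype(np.float32),(u1-u0,v1-v0),interpolation=cv2.INTER_AREA)
def fit(obs,boxes,p0):
    # obs: list of (cam, roi, soft mask[0..1])
    f=lambda p:sum(((sil(c,boxes,p,roi=r)-m)**2).sum() for c,r,m in obs)
    best=None
    for a in (0,-.15,.15):
        s=np.array([[0,0,0],[.012,0,0],[0,.012,0],[0,0,.12]])+np.array(p0)+[0,0,a]
        r=minimize(f,s[0],method="Nelder-Mead",options=dict(initial_simplex=s,xatol=2e-4,fatol=.05,maxiter=300))
        if best is None or r.fun<best.fun:best=r
    return best
E
cat > m1.py <<'E'
from fit import *
im={c:cv2.imread(f"pics/{c}0.png") for c in("top","scene")}
hsv={c:cv2.cvtColor(i,cv2.COLOR_BGR2HSV) for c,i in im.items()}
for c,l in dict(top=dict(tile=(437,225),bed=(290,235),yel=(310,185),board=(200,225),table=(340,300)),scene=dict(tile=(195,268),bed=(335,232),board=(440,230),table=(350,190))).items():
    for k,(u,v) in l.items(): print(c,k,hsv[c][v,u],im[c][v,u])
big=np.hstack([cv2.resize(im["top"][165:275,245:340],None,fx=4,fy=4,interpolation=cv2.INTER_CUBIC),
 cv2.resize(im["scene"][215:325-40,310:410],None,fx=4,fy=4,interpolation=cv2.INTER_CUBIC)[:440].copy() if 0 else cv2.resize(im["scene"][210:320,310:410],None,fx=4,fy=4,interpolation=cv2.INTER_CUBIC)])
cv2.imwrite("pics/tester.png",big)
E
python3 m1.py
```

```text
top tile [ 91  70 167] [167 165 121]
top bed [105 171 128] [128  85  42]
top yel [ 24 226 203] [ 23 169 203]
top board [ 24  93 205] [130 189 205]
top table [ 20  33 138] [120 132 138]
scene tile [ 93  68 196] [196 191 144]
scene bed [106 157 158] [158 107  61]
scene board [ 19  92 236] [151 206 236]
scene table [  9  25 104] [ 94  97 104]
```

View pics/tester.png

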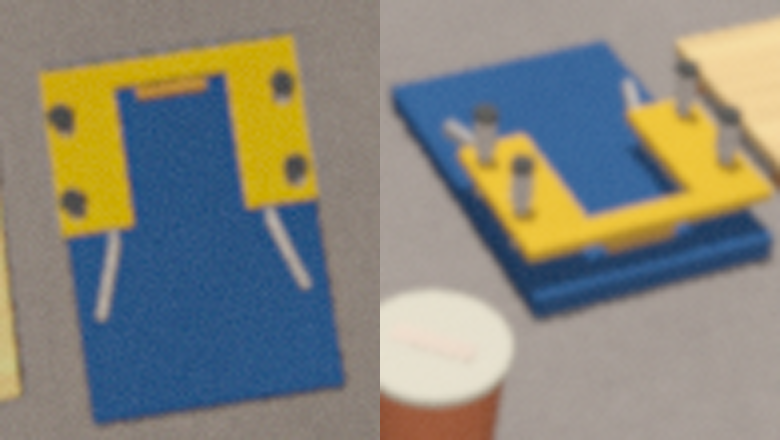

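```bash
cat > m2.py <<'E'
from fit import *
import sys
im={c:cv2.imread(f"pics/{c}0.png") for c in("top","scene")}
def soft(a,t,w): return np.clip((a.astype(np.float32)-t)/w+.5,0,1)
def obs(fn,rois): 
    o=[]
    for c,r in rois.items():
        i=im[c][r[1]:r[3],r[0]:r[2]];o.append((c,r,fn(cv2.cvtColor(i,cv2.COLOR_BGR2HSV),i.astype(float))))
    return o
sat=lambda t,w:(lambda h,i:soft(h[...,1],t,w))
rep=lambda n,r:print(n,np.round(r.x,4),"deg",round(np.degrees(r.x[2]),2),"cost",round(r.fun,1))
# tester
rois=dict(top=(245,160,345,280),scene=(305,215,412,292))
rois_s=[dict(top=rois["top"]),dict(scene=rois["scene"]),rois]
for hz in(.034,.040,.046):
    B=[box(-.175,.085,-.09,.09,0,.02),box(-.045,.055,.04,.09,hz,hz+.008),box(-.045,.055,-.09,-.04,hz,hz+.008),box(.055,.073,-.09,.09,hz,hz+.008)]
    for rr in rois_s:
        o=obs(lambda h,i:np.where((h[...,0]>100)|((h[...,1]>180)),soft(h[...,1],100,60),0).astype(np.float32),rr)
        rep(f"tester{hz} {list(rr)}",fit(o,B,[.58,.02,.12]))
def tm(h,i): # bright against table (tile blue + peg)
    return np.maximum(soft(i[...,0]-i[...,2],15,25),soft(i.min(2),155,30)).astype(np.float32)
T=[box(-.05,.05,-.05,.05,0,.01),box(-.011,.011,-.011,.011,.01,.069)]
R=dict(top=(420,214,464,260),scene=(183,238,232,280))
for rr in(dict(top=R["top"]),dict(scene=R["scene"]),R): rep("tile "+str(list(rr)),fit(obs(tm,rr),T,[.5,-.407,0]))
Bo=[box(-.1,.1,-.1,.1,0,.024)]
R=dict(top=(165,190,254,277),scene=(383,203,478,262))
bm=lambda h,i:np.where(h[...,1]<170,soft(i[...,2]-i[...,0],40,30),0).astype(np.float32)
for rr in(dict(top=R["top"]),): rep("board "+str(list(rr)),fit(obs(bm,rr),Bo,[.49,.255,0]))
E
python3 m2.py
```

```text
tester0.034 ['top'] [0.5764 0.0278 0.178 ] deg 10.2 cost 950.3
tester0.034 ['scene'] [0.5727 0.0308 0.1583] deg 9.07 cost 1156.0
tester0.034 ['top', 'scene'] [0.573  0.0283 0.1802] deg 10.33 cost 2136.8
tester0.04 ['top'] [0.5771 0.028  0.1784] deg 10.22 cost 958.4
tester0.04 ['scene'] [0.5729 0.0301 0.1481] deg 8.49 cost 1199.5
tester0.04 ['top', 'scene'] [0.5742 0.0275 0.1724] deg 9.88 cost 2177.8
tester0.046 ['top'] [0.5767 0.0277 0.1824] deg 10.45 cost 970.3
tester0.046 ['scene'] [0.5738 0.029  0.1494] deg 8.56 cost 1239.5Traceback (most recent call last):
  File "m2.py", line 19, in <module>
    rep(f"tester{hz} {list(rr)}",fit(o,B,[.58,.02,.12]))
                                 ~~~^^^^^^^^^^^^^^^^^^^
  File "fit.py", line 19, in fit
    r=minimize(f,s[0],method="Nelder-Mead",options=dict(initial_simplex=s,xatol=2e-4,fatol=.05,maxiter=300))
    res = _minimize_neldermead(fun, x0, args, callback, bounds=bounds,
                               **options)
    fxr = func(xr)
    fx = function(np.copy(x), *(wrapper_args + args))
  File "fit.py", line 15, in <lambda>
    f=lambda p:sum(((sil(c,boxes,p,roi=r)-m)**2).sum() for c,r,m in obs)
               ~~~^^^^^^^^^^^^^^^^^^^^^^^^^^^^^^^^^^^^^^^^^^^^^^^^^^^^^^
  File "fit.py", line 15, in <genexpr>
    f=lambda p:sum(((sil(c,boxes,p,roi=r)-m)**2).sum() for c,r,m in obs)
                     ~~~^^^^^^^^^^^^^^^^^
  File "fit.py", line 5, in sil
    K,R,t=cam(c);u0,v0,u1,v1=roi;m=np.zeros(((v1-v0)*S,(u1-u0)*S),np.uint8)
          ~~~^^^
  File "h.py", line 4, in cam
    i=eyes.camera_info(n);return np.array(i["K"],float),cv2.Rodrigues(np.array(i["rvec"],float))[0],np.array(i["tvec"],float).ravel()
ValueError: time passes only in moves, steps and waits
```

```bash
python3 - <<'E'
s=open('h.py').read()
s=s.replace("def cam(n):\n    i=eyes.camera_info(n)","import functools\n@functools.cache\ndef cam(n):\n    i=eyes.camera_info(n)")
open('h.py','w').write(s)
s=open('m2.py').read()
s=s.replace("(h[...,0]>100)","(h[...,0]>94)").replace("(.034,.040,.046)","(.034,.042)")
s=s.replace("np.where((h","cv2.morphologyEx(np.where((h").replace("100,60),0).astype(np.float32)","100,60),0).astype(np.float32),cv2.MORPH_CLOSE,np.ones((7,7)))")
s=s.replace("R=dict(top=(165","from cell import state\nR=dict(top=(165")
s+="\nprint(state()['t'])\n"
open('m2.py','w').write(s)
E
python3 m2.py
```

```text
tester0.034 ['top'] [0.5775 0.0278 0.1811] deg 10.37 cost 294.5
tester0.034 ['scene'] [0.5731 0.031  0.162 ] deg 9.28 cost 533.9
tester0.034 ['top', 'scene'] [0.5734 0.0288 0.1867] deg 10.7 cost 861.3
tester0.042 ['top'] [0.576  0.0275 0.1831] deg 10.49 cost 310.8
tester0.042 ['scene'] [0.5726 0.0319 0.1619] deg 9.28 cost 591.9
tester0.042 ['top', 'scene'] [0.5732 0.0276 0.1702] deg 9.75 cost 928.4
tile ['top'] [ 0.5018 -0.4017 -0.1182] deg -6.77 cost 140.7
tile ['scene'] [ 0.4995 -0.4005 -0.1186] deg -6.79 cost 203.9
tile ['top', 'scene'] [ 0.5005 -0.4009 -0.1184] deg -6.78 cost 357.3
board ['top'] [0.4894 0.2504 0.1578] deg 9.04 cost 7.0
1.0
```

```bash
sed '/^# tester/,$d' m2.py > m3.py
cat >> m3.py <<'E'
fn=lambda h,i:cv2.morphologyEx(np.where(h[...,0]>94,soft(h[...,1],100,60),0).astype(np.float32),cv2.MORPH_CLOSE,np.ones((5,5)))
B=[box(-.175,.085,-.09,.09,0,.02)]
r=fit(obs(fn,dict(top=(255,230,345,280))),B,[.577,.028,.16]);rep("bedfront",r);p=r.x
im4=cv2.resize(im["top"][165:275,245:340],None,fx=6,fy=6,interpolation=cv2.INTER_CUBIC)
R=np.array([[np.cos(p[2]),-np.sin(p[2])],[np.sin(p[2]),np.cos(p[2])]])
def L(pts,z,col):
    q=np.array([proj("top",[*(p[:2]+R@np.array(a)),z]) for a in pts])
    cv2.polylines(im4,[((q-[245,165]+.5)*6-.5).astype(np.int32)],True,col,1)
L([(-.175,-.09),(.085,-.09),(.085,.09),(-.175,.09)],.02,(255,255,255))
L([(.05,-.025),(.056,-.025),(.056,.025),(.05,.025)],.032,(0,0,255))
for h,c in((.040,(0,0,0)),(.054,(0,255,0))): L([(-.045,.04),(.055,.04),(.055,-.04),(-.045,-.04)],h,c)
cv2.imwrite("pics/ov.png",im4[:600])
E
python3 m3.py
```

```text
bedfront [0.5792 0.0266 0.1788] deg 10.24 cost 44.5
```

View pics/ov.png

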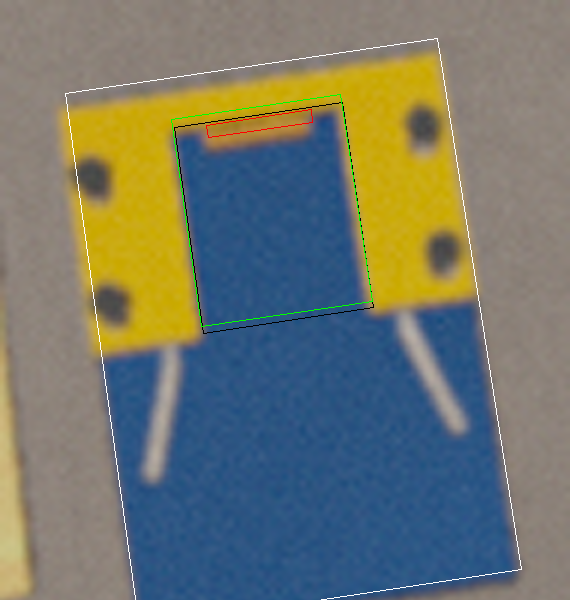

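The overlay confirms the bed fit: the white outline matches the sides. The brass stop and the plate fronts sit about 3 mm nearer the robot than drawn. So home ≈ (0.576, 0.027) at yaw 0.178, and the blue tile is at (0.5005, -0.401) with yaw -0.118. Starting the approach.

>>> drive_tool([
  [[0.7,-0.95,0],0.15],
  [[0.7,-0.95,0],0.15],
  [[0.7,-0.95,0],0.15],
  [[0.7,-0.95,0],0.15],
  [[0.7,-0.95,0],0.15],
  [[0.7,-0.95,0],0.15],
  [[0.7,-0.95,0],0.15],
  [[0.7,-0.95,0],0.15],
], hand=1)

```text
t: 1.8
tool_pos: [0.3938, 0.322, 0.4051]
orientation: [[-0.993, 0.118, 0.001], [0.118, 0.993, 0.001], [-0.001, 0.001, -1.0]]
force: [-0.0, 0.9, -0.2]
width: 0.0853
grasp_force: 0.0
```

>>> drive_tool([
  [[0.4,-1,0],0],
  [[0.4,-1,0],0],
  [[0.4,-1,0],0],
  [[0.4,-1,0],0],
  [[0.4,-1,0],0],
  [[0.4,-1,0],0],
  [[0.4,-1,0],0],
  [[0.4,-1,0],0],
])

```text
t: 2.6
tool_pos: [0.5213, 0.002, 0.4051]
orientation: [[-0.993, 0.118, 0.001], [0.118, 0.993, 0.0], [-0.001, 0.0, -1.0]]
force: [0.2, 1.7, -0.5]
width: 0.0852
grasp_force: 0.0
```

>>> drive_tool([
  [[-0.05,-1,-0.3],0],
  [[-0.05,-1,-0.3],0],
  [[-0.05,-1,-0.3],0],
  [[-0.05,-1,-0.3],0],
  [[-0.05,-1,-0.3],0],
  [[-0.05,-1,-0.3],0],
  [[-0.05,-1,-0.3],0],
  [[-0.05,-1,-0.3],0],
])

```text
t: 3.4
tool_pos: [0.5048, -0.3178, 0.3083]
orientation: [[-0.993, 0.118, 0.001], [0.118, 0.993, -0.0], [-0.001, 0.0, -1.0]]
force: [1.2, 0.4, 0.5]
width: 0.0852
grasp_force: 0.0
```

>>> drive_tool([
  [[-0.06,-1,0],0],
  [[-0.06,-1,0],0],
  [[0,-0.07,-0.1],0],
  [[0,0,-0.4],0],
  [[0,0,-0.4],0],
  [[0,0,0],0],
  [[0,0,0],0],
  [[0,0,0],0],
])

```text
t: 4.2
tool_pos: [0.5006, -0.3984, 0.273]
orientation: [[-0.993, 0.117, 0.0], [0.117, 0.993, -0.0], [-0.0, -0.0, -1.0]]
force: [0.3, -0.1, -0.6]
width: 0.0855
grasp_force: 0.0
```

Run:
```python
from h import *
a=snap("top","top1.png");b=snap("scene","scene1.png")
s=state();print(s["tool_pos"])
f=lambda i,x,y:cv2.resize(cv2.cvtColor(i[y:y+80,x:x+80],cv2.COLOR_RGB2BGR),(400,400),interpolation=cv2.INTER_CUBIC)
cv2.imwrite("pics/g1.png",np.hstack([f(a,402,196),f(b,165,215)]))
```

```text
[ 0.50050545 -0.39886049  0.27337669]
```

View pics/g1.png

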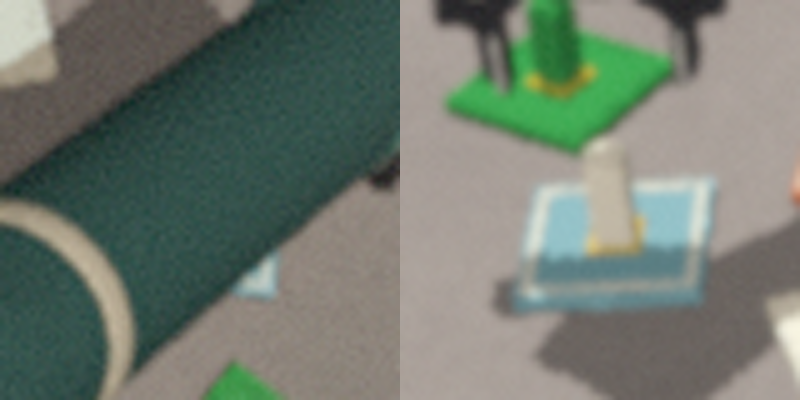

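The close-up shows the open fingers straddling the blue peg in the scene view, tips near (185,232) and (222,230), with the peg below at (206,255). Descending and gripping.

>>> drive_tool([
  [[0,-0.05,-0.5],0],
  [[0,0,-0.6],0],
  [[0,0,-0.5],0],
  [[0,0,-0.3],0],
  [[0,0,-0.1],0],
  [[0,0,0],0],
  [[0,0,0],0],
  [[0,0,0],0],
])

```text
t: 5.1
tool_pos: [0.5005, -0.4014, 0.1938]
orientation: [[-0.993, 0.119, 0.002], [0.119, 0.993, -0.001], [-0.002, -0.001, -1.0]]
force: [0.6, -0.3, -0.5]
width: 0.0854
grasp_force: 0.0
```

>>> drive_tool([
  [[0,0,0],0],
  [[0,0,0],0],
  [[0,0,0],0],
  [[0,0,0],0],
  [[0,0,0],0],
  [[0,0,0],0],
  [[0,0,0],0],
  [[0,0,0],0],
], hand=0, force=60)

```text
t: 5.9
tool_pos: [0.5002, -0.4012, 0.1929]
orientation: [[-0.993, 0.119, 0.0], [0.119, 0.993, -0.0], [-0.0, -0.0, -1.0]]
force: [-0.1, -0.0, 2.9]
width: 0.0217
grasp_force: 59.4
```

>>> drive_tool([
  [[0,0,0.5],0],
  [[0,0,1],0],
  [[0,0,1],0],
  [[-0.1,0.7,0],0.25],
  [[-0.1,0.9,0],0.25],
  [[-0.1,0.9,0],0.25],
  [[-0.1,0.9,0],0.25],
  [[-0.1,0.9,0],0.25],
])

```text
t: 6.7
tool_pos: [0.4793, -0.2276, 0.2922]
orientation: [[-0.999, -0.032, -0.001], [-0.032, 0.999, 0.0], [0.001, 0.001, -1.0]]
force: [0.6, 0.2, -2.2]
width: 0.0214
grasp_force: 59.0
```

>>> drive_tool([
  [[-0.1,0.9,0],0.2],
  [[-0.1,0.9,0],0.2],
  [[-0.1,0.9,0],0.2],
  [[-0.1,0.9,0],0.2],
  [[-0.1,0.9,0],0.2],
  [[-0.1,0.9,0],0.2],
  [[-0.1,0.45,0],0.025],
  [[0,0,0],0],
])

```text
t: 7.5
tool_pos: [0.4512, 0.0076, 0.2922]
orientation: [[-0.983, -0.182, -0.002], [-0.182, 0.983, 0.001], [0.002, 0.001, -1.0]]
force: [-0.1, -0.8, -1.6]
width: 0.0213
grasp_force: 59.1
```

Run:
```python
from h import *
b=snap("scene","scene2.png")
s=state();print(s["tool_pos"],s["orientation"][1],s["force"],s["grasp_force"],s["t"])
f=lambda i,x,y:cv2.resize(cv2.cvtColor(i[y:y+100,x:x+130],cv2.COLOR_RGB2BGR),None,fx=6,fy=6,interpolation=cv2.INTER_CUBIC)
cv2.imwrite("pics/g2.png",f(b,280,170))
p=np.array(s["tool_pos"]);print(proj("scene",p-[0,0,.193-.0375]), [ (np.round(r["uv"],1),round(r["score"],2)) for r in tip_of("scene","blue_tile_peg")[:4]])
```

```text
[0.451627   0.00585638 0.29236564] [-1.80020304e-01  9.83662894e-01  2.56140606e-05] [-0.66632232 -0.96385677 -1.82049549] 59.117390513420105 7.55
[347.01689242 199.4957903 ] [(array([120.6, 231.2]), 0.97), (array([196.2, 223.7]), 0.82), (array([349.5, 200.4]), 0.75), (array([262.9, 245.3]), 0.46)]
```

View pics/g2.png

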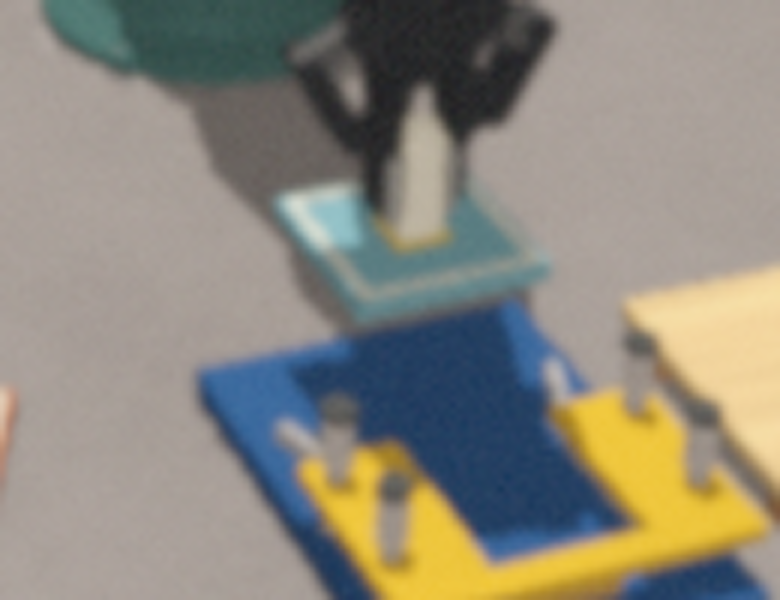

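The tile hangs level and is square to the bed, just in front of it. Its peg is at (350,200), matching the prediction. Lowering onto the bed.

>>> drive_tool([
  [[0,0,-0.4],0],
  [[0,0,-0.5],0],
  [[0,0,-0.5],0],
  [[0,0,-0.3],0],
  [[0,0,-0.15],0],
  [[0,0,-0.08],0],
  [[0,0,0],0],
  [[0,0,0],0],
])

```text
t: 8.4
tool_pos: [0.4524, 0.0048, 0.216]
orientation: [[-0.984, -0.177, 0.001], [-0.177, 0.984, 0.0], [-0.001, -0.0, -1.0]]
force: [0.9, 0.3, -1.5]
width: 0.0215
grasp_force: 59.1
```

>>> drive_tool([
  [[0,0,-0.02],0],
  [[0,0,-0.02],0],
  [[0,0,0],0],
  [[0,0,0],0],
  [[0,0,0],0],
  [[0,0,0],0],
  [[0,0,0],0],
  [[0,0,0],0],
])

```text
t: 9.2
tool_pos: [0.4521, 0.0049, 0.2139]
orientation: [[-0.984, -0.177, 0.0], [-0.177, 0.984, 0.0], [-0.0, 0.0, -1.0]]
force: [0.1, -0.2, -2.9]
width: 0.0215
grasp_force: 59.1
```

>>> drive_tool([
  [[0.25,0.045,-0.01],0],
  [[0.25,0.045,0],0],
  [[0.25,0.045,0],0],
  [[0.25,0.045,0],0],
  [[0.25,0.045,0],0],
  [[0.25,0.045,0],0],
  [[0,0,0],0],
  [[0,0,0],0],
])

```text
t: 10.0
tool_pos: [0.512, 0.0157, 0.2133]
orientation: [[-0.984, -0.177, -0.001], [-0.177, 0.984, -0.0], [0.001, 0.0, -1.0]]
force: [-0.8, -0.5, -2.5]
width: 0.0214
grasp_force: 59.1
```

>>> drive_tool([
  [[0.15,0.027,0],0],
  [[0.15,0.027,0],0],
  [[0.15,0.027,0],0],
  [[0.15,0.027,0],0],
  [[0.15,0.027,0],0],
  [[0.15,0.027,0],0],
  [[0,0,0],0],
  [[0,0,0],0],
])

```text
t: 10.8
tool_pos: [0.548, 0.0221, 0.2134]
orientation: [[-0.984, -0.177, -0.0], [-0.177, 0.984, -0.0], [0.0, 0.0, -1.0]]
force: [0.5, 0.1, -2.1]
width: 0.0212
grasp_force: 59.1
```

>>> drive_tool([
  [[0.12,0.022,0],0],
  [[0.12,0.022,0],0],
  [[0.1,0.018,0],0],
  [[0.08,0.014,0],0],
  [[0.06,0.011,0],0],
  [[0.04,0.007,0],0],
  [[0,0,0],0],
  [[0,0,0],0],
])

```text
t: 11.6
tool_pos: [0.5688, 0.0259, 0.2134]
orientation: [[-0.984, -0.177, -0.0], [-0.177, 0.984, 0.0], [0.0, 0.0, -1.0]]
force: [-0.8, 0.5, -2.4]
width: 0.0212
grasp_force: 59.1
```

>>> drive_tool([
  [[0.03,0.005,0],0],
  [[0.03,0.005,0],0],
  [[0.03,0.005,0],0],
  [[0.03,0.005,0],0],
  [[0,0,0],0],
  [[0,0,0],0],
  [[0,0,0],0],
  [[0,0,0],0],
])

```text
t: 12.4
tool_pos: [0.5736, 0.0267, 0.2135]
orientation: [[-0.984, -0.177, -0.0], [-0.177, 0.984, 0.0], [0.0, 0.0, -1.0]]
force: [-0.1, -0.0, -3.2]
width: 0.0209
grasp_force: 59.1
```

>>> drive_tool([
  [[0.025,0.004,0],0],
  [[0.025,0.004,0],0],
  [[0.025,0.004,0],0],
  [[0,0,0],0],
  [[0,0,0],0],
  [[0,0,0],0],
  [[0,0,0],0],
  [[0,0,0],0],
])

```text
t: 13.2
tool_pos: [0.5754, 0.0268, 0.2131]
orientation: [[-0.984, -0.177, -0.005], [-0.177, 0.984, -0.0], [0.005, 0.001, -1.0]]
force: [-7.0, -0.8, 1.2]
width: 0.0211
grasp_force: 59.9
```

>>> drive_tool([
  [[0.025,0.004,0],0],
  [[0.025,0.004,0],0],
  [[0,0,0],0],
  [[0,0,0],0],
  [[0,0,0],0],
  [[0,0,0],0],
  [[0,0,0],0],
  [[0,0,0],0],
])

```text
t: 14.0
tool_pos: [0.5761, 0.0269, 0.2132]
orientation: [[-0.984, -0.177, -0.009], [-0.177, 0.984, -0.0], [0.008, 0.001, -1.0]]
force: [-11.9, -1.3, 9.4]
width: 0.0215
grasp_force: 60.8
```

Contact with the back stop at x ≈ 0.575, which matches the measured home. Relaxing the push.

>>> drive_tool([
  [[-0.04,-0.007,0],0],
  [[-0.035,-0.006,0],0],
  [[0,0,0],0],
  [[0,0,0],0],
  [[0,0,0],0],
  [[0,0,0],0],
  [[0,0,0],0],
  [[0,0,0],0],
])

```text
t: 14.8
tool_pos: [0.575, 0.0269, 0.2131]
orientation: [[-0.984, -0.177, -0.003], [-0.177, 0.984, -0.0], [0.003, 0.0, -1.0]]
force: [-4.3, -1.6, -0.9]
width: 0.0214
grasp_force: 59.4
```

>>> drive_tool([
  [[-0.025,-0.004,0],0],
  [[0,0,0.01],0],
  [[0,0,0.01],0],
  [[0,0,0.01],0],
  [[0,0,0.01],0],
  [[0,0,0.01],0],
  [[0,0,0],0],
  [[0,0,0],0],
])

```text
t: 15.6
tool_pos: [0.5746, 0.0268, 0.2155]
orientation: [[-0.984, -0.177, -0.0], [-0.177, 0.984, 0.0], [0.0, 0.0, -1.0]]
force: [-3.7, -0.5, -3.9]
width: 0.0211
grasp_force: 59.0
```

>>> drive_tool([
  [[0,0,0.01],0],
  [[0,0,0.01],0],
  [[0,0,0.01],0],
  [[0,0,0.01],0],
  [[0,0,0.01],0],
  [[0,0,0],0],
  [[0,0,0],0],
  [[0,0,0],0],
])

```text
t: 16.4
tool_pos: [0.5746, 0.0268, 0.2175]
orientation: [[-0.984, -0.177, -0.0], [-0.177, 0.984, 0.0], [0.0, 0.0, -1.0]]
force: [-4.1, -1.0, -3.2]
width: 0.0214
grasp_force: 59.0
```

>>> drive_tool([
  [[-0.02,-0.004,0.01],0],
  [[0,0,0.01],0],
  [[0,0,0.01],0],
  [[0,0,0.01],0],
  [[0,0,0.01],0],
  [[0,0,0],0],
  [[0,0,0],0],
  [[0,0,0],0],
])

```text
t: 17.2
tool_pos: [0.5742, 0.0267, 0.2198]
orientation: [[-0.984, -0.177, 0.001], [-0.177, 0.984, 0.0], [-0.001, -0.0, -1.0]]
force: [-1.0, 0.2, -2.8]
width: 0.0215
grasp_force: 59.1
```

Free of the stop now, with a baseline Fz of about -2.6. Continuing up.

>>> drive_tool([
  [[0,0,0.01],0],
  [[0,0,0.01],0],
  [[0,0,0.01],0],
  [[0,0,0.01],0],
  [[0,0,0.01],0],
  [[0,0,0],0],
  [[0,0,0],0],
  [[0,0,0],0],
])

```text
t: 18.0
tool_pos: [0.5739, 0.0267, 0.2215]
orientation: [[-0.984, -0.177, 0.0], [-0.177, 0.984, 0.0], [-0.0, 0.0, -1.0]]
force: [1.0, 0.9, -1.5]
width: 0.0211
grasp_force: 59.1
```

>>> drive_tool([
  [[0,0,0.01],0],
  [[0,0,0.01],0],
  [[0,0,0.01],0],
  [[0,0,0.01],0],
  [[0,0,0.01],0],
  [[0,0,0],0],
  [[0,0,0],0],
  [[0,0,0],0],
])

```text
t: 18.8
tool_pos: [0.5739, 0.0267, 0.2234]
orientation: [[-0.984, -0.177, -0.0], [-0.177, 0.984, 0.0], [0.0, 0.0, -1.0]]
force: [-0.1, -1.1, -2.6]
width: 0.0213
grasp_force: 59.1
```

>>> drive_tool([
  [[0,0,0.01],0],
  [[0,0,0.01],0],
  [[0,0,0.01],0],
  [[0,0,0.01],0],
  [[0,0,0.01],0],
  [[0,0,0],0],
  [[0,0,0],0],
  [[0,0,0],0],
])

```text
t: 19.6
tool_pos: [0.5739, 0.0267, 0.2253]
orientation: [[-0.984, -0.177, 0.0], [-0.177, 0.984, -0.0], [0.0, -0.0, -1.0]]
force: [2.6, 0.5, -7.9]
width: 0.0213
grasp_force: 58.9
```

>>> drive_tool([
  [[0,0,0.01],0],
  [[0,0,0.01],0],
  [[0,0,0],0],
  [[0,0,0],0],
  [[0,0,0],0],
  [[0,0,0],0],
  [[0,0,0],0],
  [[0,0,0],0],
])

```text
t: 20.4
tool_pos: [0.5738, 0.0267, 0.2261]
orientation: [[-0.984, -0.177, -0.0], [-0.177, 0.984, -0.0], [0.0, -0.0, -1.0]]
force: [4.5, 0.5, -15.8]
width: 0.0215
grasp_force: 59.2
```

>>> drive_tool([
  [[0,0,0.005],0],
  [[0,0,0],0],
  [[0,0,0],0],
  [[0,0,0],0],
  [[0,0,0],0],
  [[0,0,0],0],
  [[0,0,0],0],
  [[0,0,0],0],
])

```text
t: 21.2
tool_pos: [0.5739, 0.0267, 0.2264]
orientation: [[-0.984, -0.177, -0.0], [-0.177, 0.984, 0.0], [0.0, 0.0, -1.0]]
force: [4.4, -0.9, -18.0]
width: 0.0215
grasp_force: 59.3
```

>>> drive_tool([
  [[0,0,0],0],
  [[0,0,0],0],
  [[0,0,0],0],
  [[0,0,0],0],
  [[0,0,0],0],
  [[0,0,0],0],
  [[0,0,0],0],
  [[0,0,0],0],
])

```text
t: 22.0
tool_pos: [0.5739, 0.0267, 0.2265]
orientation: [[-0.984, -0.177, -0.0], [-0.177, 0.984, 0.0], [0.0, 0.0, -1.0]]
force: [4.5, 0.8, -17.1]
width: 0.0215
grasp_force: 59.3
```

>>> drive_tool([
  [[0,0,0],0],
  [[0,0,0],0],
  [[0,0,0],0],
  [[0,0,0],0],
  [[0,0,0],0],
  [[0,0,0],0],
  [[0,0,0],0],
  [[0,0,0],0],
])

```text
t: 22.8
tool_pos: [0.5739, 0.0267, 0.2265]
orientation: [[-0.984, -0.177, -0.0], [-0.177, 0.984, 0.0], [0.0, 0.0, -1.0]]
force: [3.9, 0.5, -18.5]
width: 0.0212
grasp_force: 59.3
```

>>> drive_tool([
  [[0,0,0],0],
  [[0,0,0],0],
  [[0,0,0],0],
  [[0,0,0],0],
  [[0,0,0],0],
  [[0,0,0],0],
  [[0,0,0],0],
  [[0,0,0],0],
])

```text
t: 23.6
tool_pos: [0.5738, 0.0267, 0.2265]
orientation: [[-0.984, -0.177, -0.0], [-0.177, 0.984, 0.0], [0.0, 0.0, -1.0]]
force: [3.0, 1.7, -17.7]
width: 0.021
grasp_force: 59.3
```

A steady 15 N or so held for over 2 s. Easing down and sliding out.

>>> drive_tool([
  [[0,0,-0.03],0],
  [[0,0,-0.05],0],
  [[0,0,-0.06],0],
  [[0,0,-0.06],0],
  [[0,0,-0.06],0],
  [[0,0,-0.04],0],
  [[0,0,-0.025],0],
  [[0,0,0],0],
])

```text
t: 24.4
tool_pos: [0.574, 0.0267, 0.2134]
orientation: [[-0.984, -0.177, 0.0], [-0.177, 0.984, 0.0], [-0.0, 0.0, -1.0]]
force: [0.2, 0.3, -2.2]
width: 0.0216
grasp_force: 61.2
```

>>> drive_tool([
  [[-0.1,-0.018,0],0],
  [[-0.2,-0.036,0],0],
  [[-0.25,-0.045,0],0],
  [[-0.25,-0.045,0],0],
  [[-0.25,-0.045,0],0],
  [[-0.25,-0.045,0],0],
  [[-0.2,-0.036,0],0],
  [[0,0,0],0],
])

```text
t: 25.2
tool_pos: [0.5127, 0.0156, 0.2135]
orientation: [[-0.984, -0.177, -0.001], [-0.177, 0.984, 0.0], [0.001, 0.0, -1.0]]
force: [-0.8, -0.2, -2.9]
width: 0.0212
grasp_force: 61.2
```

>>> drive_tool([
  [[-0.2,-0.036,0],0],
  [[-0.3,-0.054,0],0],
  [[-0.3,-0.054,0],0],
  [[-0.3,-0.054,0],0],
  [[-0.3,-0.054,0],0],
  [[-0.2,-0.036,0],0],
  [[0,0,0],0],
  [[0,0,0],0],
])

```text
t: 26.0
tool_pos: [0.4502, 0.0044, 0.2137]
orientation: [[-0.984, -0.177, 0.001], [-0.177, 0.984, 0.0], [-0.001, -0.0, -1.0]]
force: [-0.3, 0.1, -1.4]
width: 0.0212
grasp_force: 61.2
```

>>> drive_tool([
  [[0,0,0.4],0],
  [[0,0,0.8],0],
  [[0,0,0.8],0],
  [[0,0,0.5],0],
  [[0,0.5,0],0],
  [[0,0.8,0],0],
  [[0,0.8,0],0],
  [[0,0.8,0],0],
])

```text
t: 26.8
tool_pos: [0.4503, 0.1217, 0.3138]
orientation: [[-0.984, -0.177, 0.001], [-0.177, 0.984, 0.0], [-0.001, 0.0, -1.0]]
force: [1.2, 0.6, -2.5]
width: 0.0214
grasp_force: 61.3
```

>>> drive_tool([
  [[0.25,0.8,0],0],
  [[0.25,0.8,0],0],
  [[0.25,0.8,0],0],
  [[0.2,0.75,0],0],
  [[0,0,-0.4],0],
  [[0,0,-0.5],0],
  [[0,0,-0.5],0],
  [[0,0,-0.4],0],
])

```text
t: 27.6
tool_pos: [0.488, 0.2467, 0.2403]
orientation: [[-0.984, -0.178, -0.0], [-0.178, 0.984, -0.0], [0.0, -0.0, -1.0]]
force: [0.4, -1.0, -2.8]
width: 0.0214
grasp_force: 61.2
```

>>> drive_tool([
  [[0,0,-0.3],0],
  [[0,0,-0.15],0],
  [[0,0,-0.05],0],
  [[0,0,0],0],
  [[0,0,0],0],
  [[0,0,0],0],
  [[0,0,0],0],
  [[0,0,0],0],
])

```text
t: 28.4
tool_pos: [0.488, 0.2464, 0.2218]
orientation: [[-0.984, -0.177, 0.001], [-0.177, 0.984, 0.0], [-0.001, 0.0, -1.0]]
force: [0.7, 0.1, -2.0]
width: 0.0211
grasp_force: 61.1
```

Run:
```python
from h import *
b=snap("scene","scene3.png")
cv2.imwrite("pics/g3.png",cv2.resize(cv2.cvtColor(b[160:270,370:500],cv2.COLOR_RGB2BGR),None,fx=5,fy=5,interpolation=cv2.INTER_CUBIC))
```

```text
(no output)
```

View pics/g3.png

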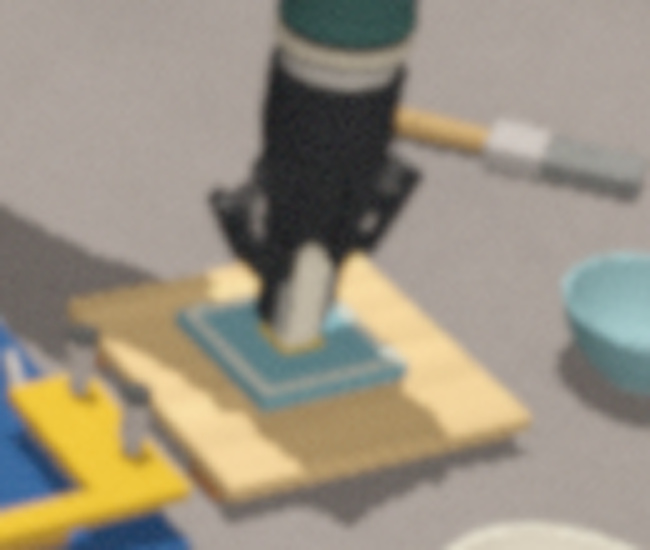

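The tile is over the middle of the ware board, around pixel (428,230), and well inside its edges. Lowering the last 5 mm by feel.

>>> drive_tool([
  [[0,0,-0.03],0],
  [[0,0,-0.03],0],
  [[0,0,-0.025],0],
  [[0,0,-0.02],0],
  [[0,0,-0.015],0],
  [[0,0,0],0],
  [[0,0,0],0],
  [[0,0,0],0],
])

```text
t: 29.25
tool_pos: [0.4879, 0.2463, 0.2169]
orientation: [[-0.984, -0.177, -0.0], [-0.177, 0.984, 0.0], [0.0, 0.0, -1.0]]
force: [-2.4, -0.6, 2.2]
width: 0.0213
grasp_force: 61.7
```

Touching the board: Fz has turned positive at the expected height. Releasing and withdrawing.

>>> drive_tool([
  [[0,0,0],0],
  [[0,0,0],0],
  [[0,0,0],0],
  [[0,0,0],0],
  [[0,0,0],0],
  [[0,0,0],0],
  [[0,0,0],0],
  [[0,0,0],0],
], hand=1)

```text
t: 30.05
tool_pos: [0.4879, 0.2464, 0.2167]
orientation: [[-0.984, -0.177, 0.0], [-0.177, 0.984, 0.0], [-0.0, 0.0, -1.0]]
force: [-0.2, -0.3, -0.6]
width: 0.085
grasp_force: 0.0
```

>>> drive_tool([
  [[0,0,0.2],0],
  [[0,0,0.4],0],
  [[0,0,0.8],0],
  [[0,0,0.8],0],
  [[0,0,0.6],0],
  [[0,0,0.4],0],
  [[0,0,0],0],
  [[0,0,0],0],
])

```text
t: 30.85
tool_pos: [0.4877, 0.2463, 0.3448]
orientation: [[-0.984, -0.177, 0.0], [-0.177, 0.984, 0.0], [-0.0, 0.0, -1.0]]
force: [-0.1, -0.0, -0.8]
width: 0.0854
grasp_force: 0.0
```

Run:
```python
from h import *
b=snap("scene","scene4.png")
s=state();print(s["tool_pos"],s["width"],s["force"],s["t"])
for r in tip_of("scene","blue_tile_peg"): print(np.round(r["uv"],1),round(r["score"],2),np.round(back("scene",r["uv"],.0615),3))
cv2.imwrite("pics/g4.png",cv2.resize(cv2.cvtColor(b[150:300,180:520],cv2.COLOR_RGB2BGR),None,fx=2.3,fy=2.3,interpolation=cv2.INTER_CUBIC))
```

```text
[0.48748283 0.24619227 0.34403027] 0.0855503366097052 [ 0.07462873  1.08561874 -0.61478721] 30.9
[122.  232.2] 0.96 [ 0.388 -0.628  0.062]
[427.7 219.3] 0.87 [0.484 0.248 0.062]
[194.9 223.3] 0.83 [ 0.38  -0.427  0.062]
[496.7 235.9] 0.71 [0.6   0.407 0.062]
```

View pics/g4.png

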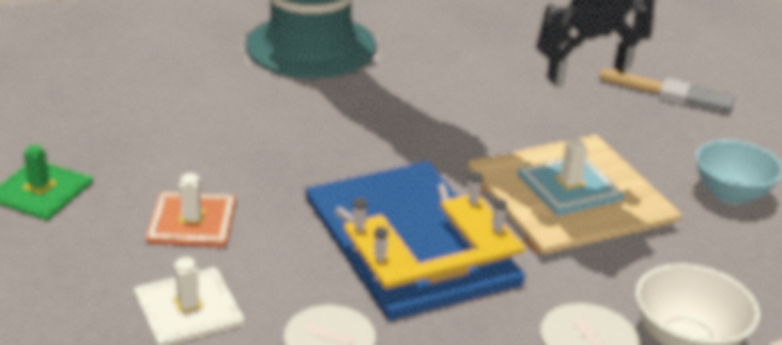

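The tile lies flat and released on the board, with its peg at (428,219) → (0.484, 0.248). The other tiles and the bowl have not moved, and the gripper is clear.

```bash
python3 -c "
from cell import hand_in
print(hand_in())"
```

```text
the job is handed in; nothing more can be done
None
```

The blue tile was slid home, pulled at a steady 15 N or so by the wrist force reading for over 2 s, and set down on the ware board; I handed the job in at about 31 s, and no verdict came back.

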